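Tap the solvent bottles' vents shut in order

TASK

Close the vents of three bottles in the tray by gently pressing the black plug on top of each cap straight down with a fingertip until it is fully in: first the blue-capped bottle, then the yellow, then the white. Leave the green-capped bottle's vent open. Do not lift, tip or push the bottles, the beaker or the jar about, and finish with the hand clear.

Things in the scene. Friction and masses are not known exactly. Their poses are not given: they have to be found in the camera images.
- blue_bottle: loose clear-glass laboratory bottle with a blue screw cap, standing upright in the tray, 56 mm in diameter; origin at the centre of its underside, z up. The top of the cap (50 mm in diameter) is 104 mm above the origin; 0.2 to 0.34 kg, so it slides or topples if pushed sideways
- blue_plug_top (a point): centre of the flat top face of the round black vent plug (head 26 mm wide, 5 mm thick) in the middle of the blue cap; it moves with the plug: 122 mm above the bottle's underside when fully out, 113 mm when fully in
- blue_plug (a joint): how far the vent plug of the blue-capped bottle is pushed in, m: 0 fully out (open), 0.009 fully in (closed, its 4 mm rubber collar resting on the cap). It slides straight down, needs about 3 N all the way until it meets its stop, where the sprung head gives up to 4 mm further at about 2.5 N per mm (not counted in this value) before it is rigid; it stays where it is left; at the start it is 0 to 2 mm in
- yellow_bottle: loose clear-glass laboratory bottle with a yellow screw cap, standing upright in the tray, 56 mm in diameter; origin at the centre of its underside, z up. The top of the cap (50 mm in diameter) is 104 mm above the origin; 0.2 to 0.34 kg, so it slides or topples if pushed sideways
- yellow_plug_top (a point): centre of the flat top face of the round black vent plug (head 26 mm wide, 5 mm thick) in the middle of the yellow cap; it moves with the plug: 122 mm above the bottle's underside when fully out, 113 mm when fully in
- yellow_plug (a joint): how far the vent plug of the yellow-capped bottle is pushed in, m: 0 fully out (open), 0.009 fully in (closed, its 4 mm rubber collar resting on the cap). It slides straight down, needs about 3 N all the way until it meets its stop, where the sprung head gives up to 4 mm further at about 2.5 N per mm (not counted in this value) before it is rigid; it stays where it is left; at the start it is 0 to 2 mm in
- white_bottle: loose clear-glass laboratory bottle with a white screw cap, standing upright in the tray, 56 mm in diameter; origin at the centre of its underside, z up. The top of the cap (50 mm in diameter) is 104 mm above the origin; 0.2 to 0.34 kg, so it slides or topples if pushed sideways
- white_plug_top (a point): centre of the flat top face of the round black vent plug (head 26 mm wide, 5 mm thick) in the middle of the white cap; it moves with the plug: 122 mm above the bottle's underside when fully out, 113 mm when fully in
- white_plug (a joint): how far the vent plug of the white-capped bottle is pushed in, m: 0 fully out (open), 0.009 fully in (closed, its 4 mm rubber collar resting on the cap). It slides straight down, needs about 3 N all the way until it meets its stop, where the sprung head gives up to 4 mm further at about 2.5 N per mm (not counted in this value) before it is rigid; it stays where it is left; at the start it is 0 to 2 mm in
- green_bottle: loose clear-glass laboratory bottle with a green screw cap, standing upright in the tray, 56 mm in diameter; origin at the centre of its underside, z up. The top of the cap (50 mm in diameter) is 104 mm above the origin; 0.2 to 0.34 kg, so it slides or topples if pushed sideways
- green_plug_top (a point): centre of the flat top face of the round black vent plug (head 26 mm wide, 5 mm thick) in the middle of the green cap; it moves with the plug: 122 mm above the bottle's underside when fully out, 113 mm when fully in
- green_plug (a joint): how far the vent plug of the green-capped bottle is pushed in, m: 0 fully out (open), 0.009 fully in (closed, its 4 mm rubber collar resting on the cap). It slides straight down, needs about 3 N all the way until it meets its stop, where the sprung head gives up to 4 mm further at about 2.5 N per mm (not counted in this value) before it is rigid; it stays where it is left; at the start it is 0 to 2 mm in
- tray: fixed spill tray, black with a white floor, 250 x 400 mm (x, y), rim 24 mm high, a bent steel bar 66 mm high at each short end (local y = +/-197 mm); the bottles stand on its floor 6 mm above the bench; origin at the centre of its underside
- beaker: loose empty glass beaker, 68 mm in diameter, 85 mm high, on the bench to the left (+y) of the tray; origin at the centre of its underside; a bystander
- jar: loose small amber jar with an orange cap, 48 mm in diameter, 60 mm high, on the bench to the right (-y) of the tray; origin at the centre of its underside; a bystander
Things that resemble listed ones, but are neither listed nor needed, are in the scene too. Leave any orange or red look-alike of the green_bottle alone.

How it is judged:
By the outcome, as a careful person would: the job done as asked, in the order asked, and still so for the second after the job is handed in, with the robot touching nothing.
It also fails if it takes over 51 s, if anything falls off the work surface, if the arm or the gripper's body presses on something with over 40 N, if the wrist force passes 120 N, or if a joint passes its speed limit or range.

ROBOT

A 6-joint arm with a two-finger parallel gripper is mounted at the origin on the work surface. World frame = base frame: x ahead of the robot, y to its left, z up, the work surface at z = 0. Lengths are in m, angles in degrees, forces in N, time in s.
With the tool pointing down it reaches from about 0.25 to 0.725 m from the base axis. Payload 9.7 kg.
Tool frame: the origin (TCP) lies midway between the tips of the shut fingers; the grasp point (between the pads) lies bot.hold_point_z behind it (bot.hold_point_z is the distance from the TCP to the grasp point, in m); z points along the fingers, y is the line along which they close (so a half turn about z gives the same grasp; the last joint's range is limited). The gripper opens to 85 mm and grips with 20 to 120 N. Pads are 22 mm wide; open, the fingers measure 114 mm over their backs; the gripper's body (76 mm by 85 mm) begins 54 mm behind the grasp point. The pads swing forward as they close: fully open they stand 13 mm farther back than shut.
Start: joints at [67.666, 4.979, 10.078, 95.1, 0, 90], TCP at [0.209, 0.509, 0.231] pointing down, gripper open.
Joint ranges: [-179.16, 179.16], [-48.56, 103.87], [-65.8, 70.77], [-126.05, 130.52], [-82.76, 87.17], [-180, 180]. Speed limits (degrees/s): [127.2, 127.2, 147.25, 180, 180, 180].

INTERFACE

Orientations are given as [roll, pitch, yaw] about the fixed x, y, z axes, in that order (R = Rz(yaw) Ry(pitch) Rx(roll)).
In Python, from workcell import bot, camera, camera_model, ticket gives the robot as it stands.
- The arm moves only by the tool send_rows, never from a script. Its argument "targets" is text: rows parted by semicolons, each of 5 numbers parted by spaces: the shift along the tool's x, y, z in mm, then the turn about the tool's z in degrees, then the closure in counts, from 0 (fully open) to 255 (shut). A call has 1 to 20 rows; each row is the pose to reach, as a shift and turn from the pose commanded when the call began, along the tool's axes at that moment; what a row does not reach only later rows make up. A row lasts 1/8 s, in which the tool goes at most 62.5 mm and 10.7 degrees, less where a joint would pass 70% of its speed; a pose out of reach is approached as far as the arm can. A call with a gripper value outside its range is refused whole. The fingers move at their own pace and stop on an object; "newtons" is the grip in N (left out, the last holds). Time passes only in rows, so rows that repeat a pose let the fingers close. It gives the time, the measured TCP pose, the force, the opening and the grip force at its end, in the units of the state.
- bot.get_obs(): the state, without advancing time (a new reading comes with each control period).
- camera(name): name is "side" or "top"; returns the picture (384x512x3 uint8, blue, green, red); there is no depth.
- camera_model(name): a dict with "K" (3x3 intrinsics, pixels), "pose" (4x4, takes a point from camera to world coordinates). Camera axes: x right, y down, z forward; pixel columns grow to the right and rows downward; lengths in m; the calibration is good to about 2 mm. A picture is of the moment at which its call begins. camera_model takes no time and is no camera call.
- ticket.job_done(): hands the job in; it is judged then, once.
The state is a dict: "time": time; "q": joint angles; "qd": joint speeds; "joint_efforts": joint torques, N m; "ee_pos": TCP position; "tcp_rot": TCP orientation; "wrist_force": force on the tool from outside, world axes, zero at the start; "torque": the same for the moment, N m; "opening": finger opening in m; "grasp_force": force on a finger pad.
Only numpy, scipy, OpenCV 4.12 (cv2) and the standard library are available. Lean on these libraries where they do the work, as an engineer would, in place of code of your own. Each camera call takes 0.05 s, during which the arm holds its last target. There are 200 camera calls.

## Working session

There is one attempt and no reset: what is moved stays moved. The work goes in short steps, Python scripts to look and compute and a tool call to move; the robot and the scene stay as the last step left them, time stands still between calls to the robot, and variables do not carry over. Pictures are saved under pics/ and viewed, at most 10 in all, crops included, and the job is handed in when it is done.

Besides the shell and the picture viewer there is one more tool, called after ">>>" by a JSON object that holds its "op" and its "data". send_rows: Moves the arm, as the interface text tells. Its arguments: {"type":"object","properties":{"targets":{"type":"string"},"newtons":{"type":"number"}},"required":["targets"]}

```bash
mkdir -p pics; ls
python3 - <<'E'
from workcell import bot,camera,camera_model
import cv2,numpy as np
np.set_printoptions(precision=4,suppress=True)
for n in("top","side"):
    cv2.imwrite(f"pics/{n}0.png",camera(n)); m=camera_model(n); print(n,m["K"],m["pose"])
print(bot.get_obs(), bot.hold_point_z)
E
```

```text
pics
top [[402.0699   0.     251.3923]
 [  0.     402.0699 193.7565]
 [  0.       0.       1.    ]] [[-0.0225 -0.9836  0.1791  0.3975]
 [-0.9997  0.0226 -0.0017 -0.0121]
 [-0.0023 -0.1791 -0.9838  1.0599]
 [ 0.      0.      0.      1.    ]]
side [[390.6799   0.     255.2947]
 [  0.     390.6799 193.1659]
 [  0.       0.       1.    ]] [[-0.9974 -0.0401  0.0598  0.5568]
 [-0.0699  0.7361 -0.6732  0.5965]
 [-0.017  -0.6756 -0.737   0.7819]
 [ 0.      0.      0.      1.    ]]
{'time': 0.1, 'q': array([67.6665,  5.0065, 10.0391, 95.0994, -0.0003, 90.0002]), 'qd': array([ 0.1588, -0.0526,  0.093 ,  0.1405,  0.0622, -0.0364]), 'joint_efforts': array([ -0.0002, -52.156 ,  46.5656,   0.016 ,   0.    ,  -0.    ]), 'ee_pos': array([0.2089, 0.5086, 0.2307]), 'tcp_rot': array([-179.9333,    0.0003,  157.6663]), 'wrist_force': array([-0.7414, -0.1501,  0.3452]), 'torque': array([-0.0352,  0.0196,  0.0113]), 'grasp_force': 0.0, 'opening': 0.0854884360401912} 0.0187
```

View pics/top0.png

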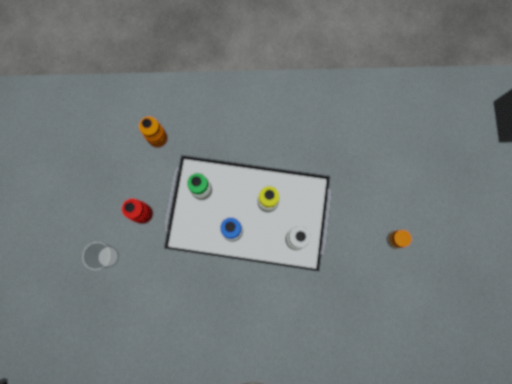

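View pics/side0.png

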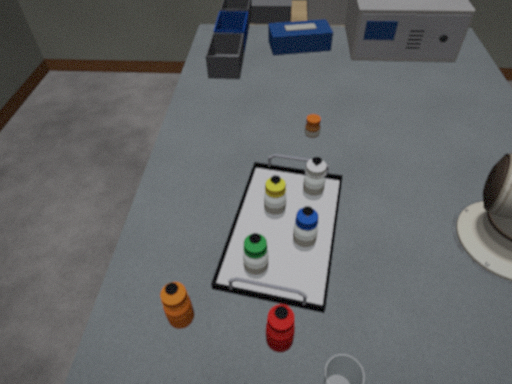

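The top view shows the plugs at about blue (230,227), yellow (269,195), white (300,236) and green (197,182). In the side view they are at about blue (308,211), yellow (276,180), white (317,161) and green (255,239).

```bash
cat > h.py <<'E'
import numpy as np, cv2
from workcell import bot,camera,camera_model
np.set_printoptions(precision=4,suppress=True)
def ray(n,uv):
    m=camera_model(n); d=np.linalg.inv(m["K"])@[*uv,1]; P=m["pose"]; return P[:3,3],P[:3,:3]@d
def onz(n,uv,z):
    o,d=ray(n,uv); return o+d*(z-o[2])/d[2]
def blob(img,uv,r=9,t=60):
    u,v=map(int,uv); w=img[v-r:v+r+1,u-r:u+r+1].max(2).astype(float)
    m=(w<t).astype(np.uint8); k,l,s,c=cv2.connectedComponentsWithStats(m)
    best=min(range(1,k),key=lambda i:np.hypot(*(c[i]-r))-s[i,4]*.05)
    W=np.clip(110-w,0,None)*cv2.dilate((l==best).astype(np.uint8),np.ones((3,3)))
    yy,xx=np.mgrid[:2*r+1,:2*r+1]; return (W*xx).sum()/W.sum()+u-r,(W*yy).sum()/W.sum()+v-r,s[best,4]
def tri(a,b):
    (o1,d1),(o2,d2)=ray("top",a),ray("side",b)
    s=np.linalg.lstsq(np.c_[d1,-d2],o2-o1,rcond=None)[0]
    p,q=o1+d1*s[0],o2+d2*s[1]; return (p+q)/2,np.linalg.norm(p-q)
E
python3 - <<'E'
from h import *
T,S=cv2.imread("pics/top0.png"),cv2.imread("pics/side0.png")
for n,a,b in(("blue",(230,227),(308,211)),("yellow",(269,195),(276,180)),("white",(300,236),(317,161)),("green",(197,182),(255,239))):
    A,B=blob(T,a,t=80),blob(S,b,t=80); print(n,np.array(A),np.array(B),onz("top",A[:2],.125),onz("side",B[:2],.125),*tri(A[:2],B[:2]))
v=lambda im,c,w:cv2.resize(im[c[1]-w:c[1]+w,c[0]-w:c[0]+w],(400,400),interpolation=cv2.INTER_NEAREST)
cv2.imwrite("pics/c0.png",np.hstack([v(T,(250,210),62),v(S,(287,200),62)]))
E
```

```text
blue [229.6531 226.3748  53.    ] [307.4116 210.6939  66.    ] [0.4917 0.0386 0.125 ] [0.4927 0.0422 0.125 ] [0.4922 0.0388 0.121 ] 0.0002421514130133187
yellow [269.0148 194.3353  51.    ] [275.1358 179.1449  49.    ] [ 0.5654 -0.0553  0.125 ] [ 0.5665 -0.0507  0.125 ] [ 0.5664 -0.0556  0.12  ] 0.00030920875684582115
white [300.2501 235.9134  53.    ] [316.6255 160.0148  52.    ] [ 0.4658 -0.1247  0.125 ] [ 0.4669 -0.1222  0.125 ] [ 0.4663 -0.1251  0.1223] 0.0005161418228091217
green [195.7541 180.8868  59.    ] [254.6487 238.1187  82.    ] [0.6019 0.1179 0.125 ] [0.6026 0.1222 0.125 ] [0.603  0.1185 0.12  ] 1.1279628220566224e-05
```

View pics/c0.png

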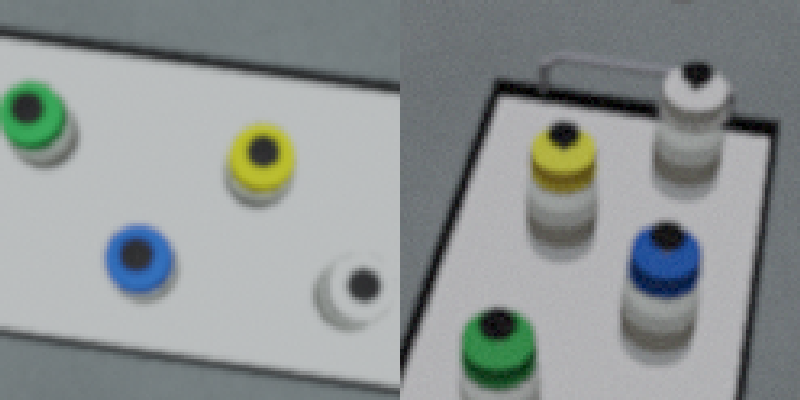

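Triangulation gives blue (0.492, 0.039), yellow (0.566, -0.055) and white (0.466, -0.125). I'll close the gripper, move above blue, and turn the tool to a mid-range yaw.

>>> {"op": "send_rows", "data": {"targets": "-37 -27 0 5 255; -73 -55 0 10 255; -110 -82 0 15 255; -147 -109 0 20 255; -183 -136 0 25 255; -220 -164 0 30 255; -257 -191 0 35 255; -294 -218 0 40 255; -330 -245 0 45 255; -367 -273 0 50 255; -404 -300 0 55 255; -440 -327 0 60 255; -440 -327 20 60 255; -440 -327 40 60 255; -440 -327 55 60 255; -440 -327 70 60 255; -440 -327 70 60 255; -440 -327 70 60 255", "newtons": 20}}

```text
time: 2.35
ee_pos: [0.4919, 0.0392, 0.1619]
tcp_rot: [180.0, 0.0, 97.7]
wrist_force: [-1.0, 0.2, 0.5]
opening: 0.0001
grasp_force: 0.0
```

Run:
```python
from h import *
o=bot.get_obs(); print(o)
T,S=camera("top"),camera("side")
v=lambda im,c,w:cv2.resize(im[c[1]-w:c[1]+w,c[0]-w:c[0]+w],(400,400),interpolation=cv2.INTER_NEAREST)
cv2.imwrite("pics/c1.png",np.hstack([v(T,(240,220),50),v(S,(307,190),60)]))
```

```text
{'time': 2.35, 'q': array([ 4.5553, -3.6541, -6.3188, 87.2938, -0.0004, 86.8774]), 'qd': array([-0.1337, -0.3032,  0.5216,  0.1081,  0.001 , -0.1283]), 'joint_efforts': array([ -0.0047, -42.4026,  46.2757,  -0.0292,  -0.0004,   0.    ]), 'ee_pos': array([0.4919, 0.0392, 0.1619]), 'tcp_rot': array([179.9587,   0.0027,  97.6778]), 'wrist_force': array([-1.0442,  0.161 ,  0.5276]), 'torque': array([-0.0664, -0.0493, -0.0095]), 'grasp_force': 0.0, 'opening': 5.2314041748624015e-05}
```

View pics/c1.png

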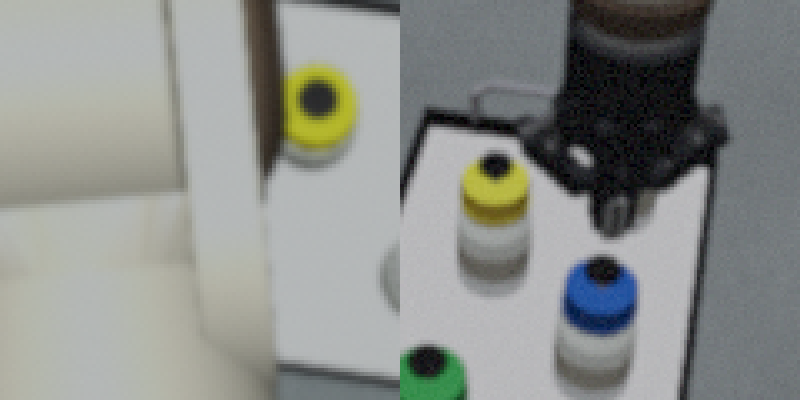

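Fingertip is right above the blue plug (side view, about (310,200) over the plug at (308,211)). Going down, slowly once near contact.

>>> {"op": "send_rows", "data": {"targets": "0 0 12 0 255; 0 0 24 0 255; 0 0 30 0 255; 0 0 33 0 255; 0 0 35 0 255; 0 0 37 0 255; 0 0 38 0 255; 0 0 39 0 255; 0 0 40 0 255; 0 0 40 0 255; 0 0 40 0 255"}}

```text
time: 3.82
ee_pos: [0.4917, 0.0391, 0.1212]
tcp_rot: [-180.0, 0.0, 97.7]
wrist_force: [-0.1, -0.1, 1.2]
opening: 0.0002
grasp_force: 0.7
```

>>> {"op": "send_rows", "data": {"targets": "0 0 1 0 255; 0 0 2 0 255; 0 0 2 0 255; 0 0 2 0 255"}}

```text
time: 4.32
ee_pos: [0.4917, 0.0391, 0.1191]
tcp_rot: [-180.0, -0.0, 97.7]
wrist_force: [-1.9, 0.4, 0.9]
opening: -0.0003
grasp_force: 0.6
```

>>> {"op": "send_rows", "data": {"targets": "0 0 1 0 255; 0 0 1 0 255; 0 0 1 0 255"}}

```text
time: 4.7
ee_pos: [0.4918, 0.0391, 0.1185]
tcp_rot: [180.0, 0.0, 97.7]
wrist_force: [-0.9, 0.9, 4.9]
opening: 0.0002
grasp_force: 2.4
```

>>> {"op": "send_rows", "data": {"targets": "0 0 1 0 255; 0 0 1 0 255; 0 0 1 0 255; 0 0 1 0 255"}}

```text
time: 5.2
ee_pos: [0.4919, 0.0391, 0.1177]
tcp_rot: [180.0, 0.0, 97.7]
wrist_force: [-2.0, -0.1, 7.0]
opening: 0.0006
grasp_force: 3.4
```

Force climbs at about 2.5 N/mm, so the blue plug is on its stop. Next is yellow.

>>> {"op": "send_rows", "data": {"targets": "0 0 -10 0 255; 0 0 -25 0 255; 0 0 -43 0 255; -15 9 -45 0 255; -35 20 -45 0 255; -55 32 -45 0 255; -75 44 -45 0 255; -92 54 -45 0 255; -104 61 -45 0 255; -104 61 -45 0 255; -104 61 -45 0 255; -104 61 -35 0 255; -104 61 -25 0 255; -104 61 -18 0 255; -104 61 -14 0 255; -104 61 -14 0 255"}}

```text
time: 7.2
ee_pos: [0.5659, -0.0558, 0.131]
tcp_rot: [-180.0, -0.0, 97.7]
wrist_force: [-0.4, 0.6, 1.4]
opening: 0.0002
grasp_force: 0.0
```

Run:
```python
from h import *
print(bot.get_obs()["ee_pos"])
S=camera("side")
v=lambda im,c,w:cv2.resize(im[c[1]-w:c[1]+w,c[0]-w:c[0]+w],(600,600),interpolation=cv2.INTER_NEAREST)
cv2.imwrite("pics/c2.png",v(S,(290,200),50))
```

```text
[ 0.5659 -0.0558  0.131 ]
```

View pics/c2.png

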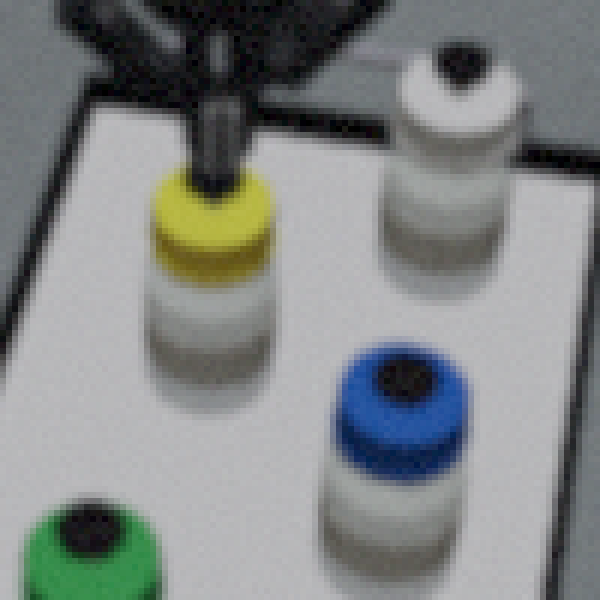

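The blue plug now sits low in its cap at crop (405,380), and the fingertip is over the yellow plug at crop (212,185). Pressing yellow.

>>> {"op": "send_rows", "data": {"targets": "0 0 2 0 255; 0 0 4 0 255; 0 0 5 0 255; 0 0 6 0 255; 0 0 7 0 255; 0 0 8 0 255; 0 0 9 0 255; 0 0 10 0 255; 0 0 11 0 255; 0 0 12 0 255; 0 0 12 0 255; 0 0 12 0 255"}}

```text
time: 8.75
ee_pos: [0.566, -0.0559, 0.1191]
tcp_rot: [-180.0, -0.0, 97.7]
wrist_force: [-0.4, -0.4, 1.6]
opening: -0.0005
grasp_force: 0.4
```

>>> {"op": "send_rows", "data": {"targets": "0 0 1 0 255; 0 0 1 0 255; 0 0 1 0 255; 0 0 1 0 255"}}

```text
time: 9.25
ee_pos: [0.5661, -0.0559, 0.1185]
tcp_rot: [180.0, 0.0, 97.7]
wrist_force: [-1.6, -0.2, 4.7]
opening: -0.0
grasp_force: 2.5
```

>>> {"op": "send_rows", "data": {"targets": "0 0 1 0 255; 0 0 1 0 255; 0 0 1 0 255; 0 0 1 0 255"}}

```text
time: 9.75
ee_pos: [0.5662, -0.0559, 0.1177]
tcp_rot: [180.0, 0.0, 97.7]
wrist_force: [-2.6, 0.3, 7.3]
opening: 0.0002
grasp_force: 3.4
```

Yellow is on its stop. Next is white.

>>> {"op": "send_rows", "data": {"targets": "0 0 -10 0 255; 0 0 -25 0 255; 0 0 -43 0 255; -7 -14 -45 0 255; -17 -33 -45 0 255; -28 -54 -45 0 255; -38 -75 -45 0 255; -48 -95 -45 0 255; -55 -108 -45 0 255; -55 -108 -45 0 255; -55 -108 -45 0 255; -55 -108 -35 0 255; -55 -108 -25 0 255; -55 -108 -18 0 255; -55 -108 -14 0 255; -55 -108 -14 0 255"}}

```text
time: 11.75
ee_pos: [0.4662, -0.1247, 0.131]
tcp_rot: [-180.0, -0.0, 97.7]
wrist_force: [0.2, 0.4, 0.7]
opening: 0.0002
grasp_force: 0.0
```

Run:
```python
from h import *
print(bot.get_obs()["ee_pos"])
S=camera("side")
v=lambda im,c,w:cv2.resize(im[c[1]-w:c[1]+w,c[0]-w:c[0]+w],(600,600),interpolation=cv2.INTER_NEAREST)
cv2.imwrite("pics/c3.png",v(S,(300,190),50))
```

```text
[ 0.4662 -0.1247  0.131 ]
```

View pics/c3.png

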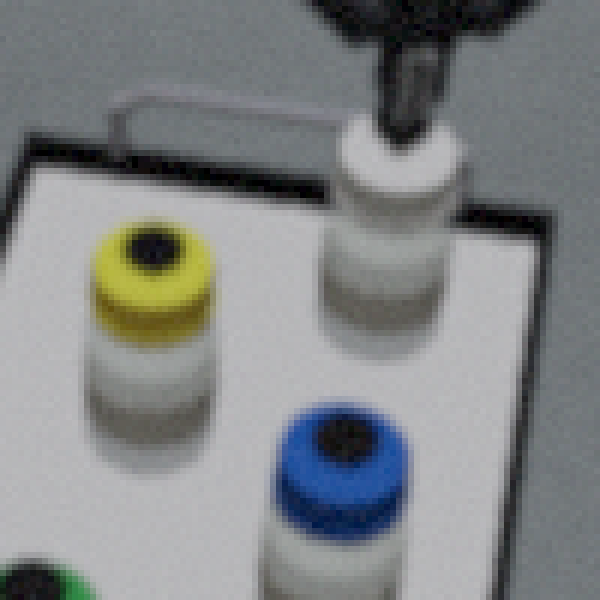

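The yellow plug (crop (153,250)) and blue plug (crop (345,438)) are both in, and the fingertip is over white at crop (402,140).

>>> {"op": "send_rows", "data": {"targets": "0 0 2 0 255; 0 0 4 0 255; 0 0 5 0 255; 0 0 6 0 255; 0 0 7 0 255; 0 0 8 0 255; 0 0 9 0 255; 0 0 10 0 255; 0 0 11 0 255; 0 0 12 0 255; 0 0 13 0 255; 0 0 13 0 255; 0 0 13 0 255"}}

```text
time: 13.42
ee_pos: [0.4664, -0.1248, 0.1185]
tcp_rot: [180.0, 0.0, 97.7]
wrist_force: [-0.1, -0.1, 4.7]
opening: 0.0002
grasp_force: 2.4
```

>>> {"op": "send_rows", "data": {"targets": "0 0 1 0 255; 0 0 1 0 255; 0 0 1 0 255; 0 0 1 0 255"}}

```text
time: 13.92
ee_pos: [0.4665, -0.1248, 0.1177]
tcp_rot: [180.0, 0.0, 97.7]
wrist_force: [-1.7, 0.6, 7.0]
opening: 0.0006
grasp_force: 3.4
```

White is on its stop. Retracting clear and checking.

>>> {"op": "send_rows", "data": {"targets": "0 0 -10 0 255; 0 0 -25 0 255; 0 0 -50 0 255; 0 0 -80 0 255; 0 0 -110 0 255; -25 -30 -130 0 255; -50 -60 -140 0 255; -75 -95 -140 0 255; -100 -125 -140 0 255; -125 -155 -140 0 255; -150 -188 -140 0 255; -150 -188 -140 0 255; -150 -188 -140 0 255; -150 -188 -140 0 255"}}

```text
time: 15.68
ee_pos: [0.3006, -0.298, 0.2575]
tcp_rot: [180.0, 0.0, 97.7]
wrist_force: [1.3, 0.3, 0.6]
opening: -0.0002
grasp_force: 0.0
```

Run:
```python
from h import *
o=bot.get_obs(); print(o["time"],o["ee_pos"],o["wrist_force"])
T,S=camera("top"),camera("side")
for n,a,b in(("blue",(230,227),(308,212)),("yellow",(269,195),(276,182)),("white",(300,236),(317,163)),("green",(197,182),(255,239))):
    A,B=blob(T,a,t=80),blob(S,b,t=80); print(n,*tri(A[:2],B[:2]))
v=lambda im,c,w:cv2.resize(im[c[1]-w:c[1]+w,c[0]-w:c[0]+w],(400,400),interpolation=cv2.INTER_NEAREST)
cv2.imwrite("pics/c4.png",np.hstack([v(T,(250,210),62),v(S,(287,200),62)]))
```

```text
15.675 [ 0.3006 -0.298   0.2575] [1.324  0.2808 0.59  ]
blue [0.4922 0.0387 0.1136] 0.00013096188528368037
yellow [ 0.5664 -0.0554  0.1134] 0.00013537744043045217
white [ 0.4664 -0.1253  0.1132] 0.0003188056766349063
green [0.603  0.1185 0.12  ] 4.0874026938506854e-05
```

View pics/c4.png

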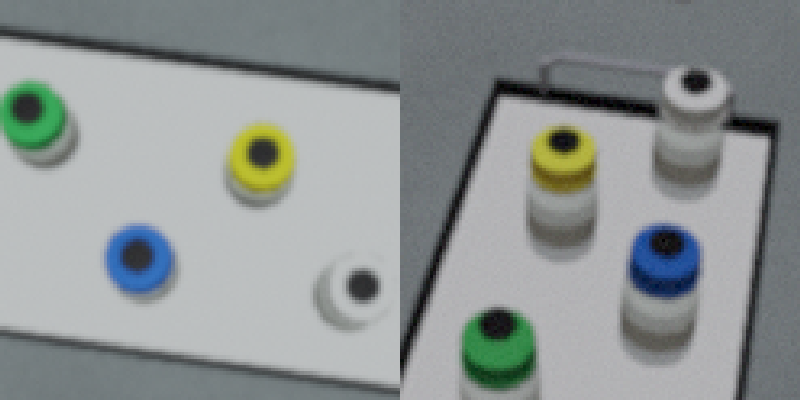

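All three plugs sit at the same lower height, the bottles haven't moved, green is untouched, and the hand is clear.

```bash
python3 -c "
from workcell import ticket; print(ticket.job_done())"
```

```text
the job is handed in; nothing more can be done
None
```

The blue, yellow and white vents are pressed fully in, in that order. Green is still open, the bottles have not moved, the hand is clear, and the job was handed in after about 16 s.

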